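# Point out the box to pack and its place

### The job

The tall slide box goes next into the one empty bay of the packing tray; show a colleague this by pointing, without grasping anything: hold the closed fingertips a centimetre or two above the middle of the tall box's lid for at least two seconds, and then likewise above the opening of the empty bay, over its middle. Then call the colleague by pushing the call lever with the fingertips fully over, away from the robot, and leave it so. Touch none of the boxes, the tray or the loose things on the bench, and do not bring the fingers down over any other box, even in passing.

Things in the scene. Friction and masses are not known exactly. Their poses are not given: they have to be found in the camera images.
- tall: the tall slide box, 90 x 70 x 75 mm (x, y, z): green lid (stays shut), black base, upright, the only one of its height, standing loose on the bench. Origin: centre of its underside; z up.
- tall_top (a point): centre of the tall box's lid, on its upper face, 75 mm above the bench.
- low: low slide box, 90 x 70 x 32 mm (x, y, z), green lid (stays shut), black base, upright, loose on the bench, not in the tray. Origin: centre of its underside. Leave it alone.
- long: long slide box, 150 x 75 x 32 mm (x, y, z), same materials, loose on the bench. Origin: centre of its underside. Leave it alone.
- tray: grey open packing tray fixed to the bench, 225 x 185 x 30 mm high, walls and floor 5 mm, one divider each way: four bays of 105 x 85 mm inside. Three bays hold a low slide box, one is empty. Origin: centre of its underside; x along the long side.
- bay (a point): centre of the empty bay's opening, level with the tray's rim, 30 mm above the bench. Only a 3 mm brown card lies on the floor of this bay (98 x 78 mm, its top 8 mm above the bench).
- fill0: low slide box, 90 x 70 x 32 mm (x, y, z), green lid (stays shut), black base, upright, loose in a bay of the tray on its 5 mm floor, so that its lid stands 7 mm above the rim. Origin: centre of its underside. Leave it alone.
- fill1: low slide box, 90 x 70 x 32 mm (x, y, z), green lid (stays shut), black base, upright, loose in a bay of the tray on its 5 mm floor, so that its lid stands 7 mm above the rim. Origin: centre of its underside. Leave it alone.
- fill2: low slide box, 90 x 70 x 32 mm (x, y, z), green lid (stays shut), black base, upright, loose in a bay of the tray on its 5 mm floor, so that its lid stands 7 mm above the rim. Origin: centre of its underside. Leave it alone.
- call_base: block of the call lever, 70 x 50 x 25 mm, grey, fixed to the bench. Origin: centre of its underside; its x axis is the direction in which the lever is pushed over, away from the robot (within 0.4 rad of world x). The lever's pivot is along its y axis, 22 mm above the origin.
- call (a joint): angle of the call lever, 0 (leaning 0.5 rad towards the robot) to 1.0 rad (leaning 0.5 rad away, at its stop); it starts between 0 and 0.15. Friction of about 1 N at the ball; it stays where it is left.
- call_tip (a point): centre of the black ball, 26 mm across, at the end of the call lever, 80 mm from the pivot on a steel rod 10 mm thick. It is about 92 mm above the bench at both ends of its travel and 102 mm halfway; it travels 77 mm.
- tape: empty cardboard core of a tape roll, 90 mm across, 48 mm high, bystander. Origin: centre of its underside.
- driver: screwdriver with black handle lying on the bench, about 0.2 m long, bystander. Origin: under its middle.
- jar: jar with steel lid, 60 mm across, 85 mm high, bystander. Origin: centre of its underside.
- holder: lamp holder: white base 80 x 50 x 14 mm with a small bulb, 52 mm high in all, bystander. Origin: centre of its underside.
Mind the look-alikes: they are no part of the job. Leave any blue look-alike of the tall alone.

How it is judged:
By the outcome, as a careful person would: the job done as asked, in the order asked, and still so for the second after the job is handed in, with the robot touching nothing.
It also fails if it takes over 56 s, if anything falls off the work surface, if the arm or the gripper's body presses on something with over 40 N, if the wrist force passes 120 N, or if a joint passes its speed limit or range.

### The arm

A 7-joint arm with a two-finger parallel gripper is mounted at the origin on the work surface. World frame = base frame: x ahead of the robot, y to its left, z up, the work surface at z = 0. Lengths are in m, angles in rad, forces in N, time in s.
With the tool pointing down it reaches from about 0.425 to 0.875 m from the base axis. Payload 4.7 kg.
Tool frame: the origin (TCP) lies at the very end of the fingers, on their centre line; the grasp point (between the pads) lies 19 mm behind it; x points along the fingers, z is the direction in which the jaws open and shut, and the axes are right-handed (so a half turn about x gives the same grasp; the last joint's range is limited). The gripper opens to 87 mm and grips with 3 to 60 N. Pads are 19 mm wide; open, the fingers measure 117 mm over their backs; the gripper's body (75 mm by 190 mm) begins 51 mm behind the grasp point.
Start: joints at [1.258, 0.321, -0.07, 1.45, 0.023, 1.371, -0.057], TCP at [0.209, -0.616, 0.223] pointing down, gripper open.
Joint ranges: [-2.86, 2.86], [-0.3, 2.09], [-1.38, 1.24], [0.06, 2.45], [-1.56, 4.7], [0.09, 2.05], [-2.69, 2.69]. Speed limits (rad/s): [2.57, 2.57, 3.14, 3.14, 3.14, 3.14, 3.14].

### API

Orientations are given as a rotation vector (axis times angle).
In Python, from bench import telemetry, viewer, workorder gives the robot as it stands.
- The arm moves only by the shell command python3 -m creep 'ROWS' [FORCE]. ROWS is JSON, a list of rows, each an object of numbers: "fingers": the opening, from 0 (shut) to 1 (fully open); "x", "y", "z": the shift along the tool's x, y, z in units of 40 mm (1.0 is 40 mm); "twist": the turn about the tool's x in units of 5 degrees (1.0 is 5 degrees). In form: [{"fingers": .., "x": .., "y": .., "z": .., "twist": ..}, ...]. A call has 1 to 20 rows; each row is the pose to reach, as a shift and turn from the pose commanded when the call began, along the tool's axes at that moment; what a row does not reach only later rows make up. A row lasts 1/12 s, in which the tool goes at most 41.7 mm and 7.16 degrees, less where a joint would pass 70% of its speed; a pose out of reach is approached as far as the arm can. A call with a gripper value outside its range is refused whole. The fingers move at their own pace and stop on an object; FORCE is the grip in N (left out, the last holds). Time passes only in rows, so rows that repeat a pose let the fingers close. It gives the time, the measured TCP pose, the force and the opening at its end, in the units of the state.
- telemetry.get_state(): the state, without advancing time (a new reading comes with each control period).
- viewer.get_image(name): name is "scene" or "side" or "wrist"; returns a dict with "pixels" (480x640x3 uint8, red, green, blue), "z_map" (480x640 float32, m along the optical axis (not along the pixel's ray), 0 where there is no reading), "K" (3x3 intrinsics, pixels), "dist_coeffs" ([k1, k2, p1, p2, k3] as OpenCV has them; the pictures are not rectified), "xyz" and "attitude" of the camera in the world. Camera axes: x right, y up, looking along -z (the intrinsics and any distortion apply to the point x, -y, -z); pixel columns grow to the right and rows downward; lengths in m; the calibration is good to about 2 mm. A picture is of the moment at which its call begins.
- workorder.close_job(): hands the job in, once; it reports no verdict.
The state is a dict: "time": time; "joint_positions": joint angles; "qd": joint speeds; "joint_torque": joint torques, N m; "position": TCP position; "tool_rot": TCP orientation; "ft_force": force on the tool from outside, world axes, zero at the start; "torque": the same for the moment, N m; "grip_width": opening from 0.0 (shut) to 1.0 (fully open).
Only numpy, scipy, OpenCV 4.12 (cv2) and the standard library are available. Lean on these libraries where they do the work, as an engineer would, in place of code of your own. Each camera call takes 0.05 s, during which the arm holds its last target.

## Working session

There is one attempt and no reset: what is moved stays moved. The work goes in short steps, Python scripts to look and compute and a shell command to move; the robot and the scene stay as the last step left them, time stands still between calls to the robot, and variables do not carry over. Pictures are saved under pics/ and viewed, and the job is handed in when it is done.

```bash
ls; mkdir -p pics; cat > h.py <<'E'
import numpy as np,cv2,pickle
from scipy.spatial.transform import Rotation as R
from bench import telemetry, viewer, workorder
def grab(n,tag):
    d=viewer.get_image(n); cv2.imwrite(f'pics/{tag}.png',cv2.cvtColor(d['pixels'],cv2.COLOR_RGB2BGR)); pickle.dump(d,open(f'pics/{tag}.pkl','wb')); return d
def load(tag): return pickle.load(open(f'pics/{tag}.pkl','rb'))
def Rm(a):
    a=np.array(a,float)
    return a if a.shape==(3,3) else R.from_rotvec(a).as_matrix()
def rays(d,uv):
    p=cv2.undistortPoints(np.array(uv,float).reshape(-1,1,2),np.array(d['K']),np.array(d['dist_coeffs'])).reshape(-1,2)
    c=np.c_[p[:,0],-p[:,1],-np.ones(len(p))]
    return np.array(d['xyz']),c@Rm(d['attitude']).T
def plane(d,uv,z):
    o,r=rays(d,uv); return o+r*((z-o[2])/r[:,2])[:,None]
def tri(d1,u1,d2,u2):
    o1,r1=rays(d1,[u1]);o2,r2=rays(d2,[u2])
    A=np.c_[r1[0],-r2[0]];s=np.linalg.lstsq(A,o2-o1,rcond=None)[0]
    a=o1+s[0]*r1[0];b=o2+s[1]*r2[0];return (a+b)/2,np.linalg.norm(a-b)
def depthpts(d,uv):
    uv=np.array(uv,int);o,r=rays(d,uv);return o+r*d['z_map'][uv[:,1],uv[:,0]][:,None]
E
python3 - <<'E'
from h import *
for n in('scene','side','wrist'):
    d=grab(n,n+'0');print(n,d['xyz'],d['attitude'],d['dist_coeffs'],(d['z_map']>0).mean())
print(telemetry.get_state())
E
```

```text
pics
scene [ 1.05023482 -0.1401079   0.76116947] [0.54892542 0.43152618 1.31918084] [0.01724872 0.         0.         0.         0.        ] 0.9960546875
side [0.47384539 0.6883928  0.96625018] [ 0.04535615 -0.99887996 -2.87553348] [-0.11873376  0.          0.          0.          0.        ] 0.9958658854166667
wrist [ 0.28705838 -0.58863659  0.38273534] [-0.26311923  0.18898415 -1.23286862] [-0.06046555  0.          0.          0.          0.        ] 0.9962760416666666
{'time': 0.15, 'joint_positions': array([ 1.25808821,  0.32164397, -0.07008839,  1.45137707,  0.02261838,
        1.37078935, -0.05685619]), 'qd': array([-0.00150512, -0.00121068,  0.00065031, -0.00276407, -0.00011862,
        0.00021988, -0.00056444]), 'joint_torque': array([-3.78536843e-04, -4.91795576e+01, -4.05172063e-01, -3.12874711e+01,
       -6.41282578e-02,  4.05436778e-02,  1.42668682e-04]), 'position': array([ 0.208486  , -0.61522805,  0.22172737]), 'tool_rot': array([ 0.96590751,  1.34754593, -0.96466644]), 'ft_force': array([ 0.33480367, -0.04429291, -0.62179984]), 'torque': array([-0.02164225,  0.0428648 , -0.03603466]), 'grip_width': 1.0026661212170178}
```

View pics/scene0.png

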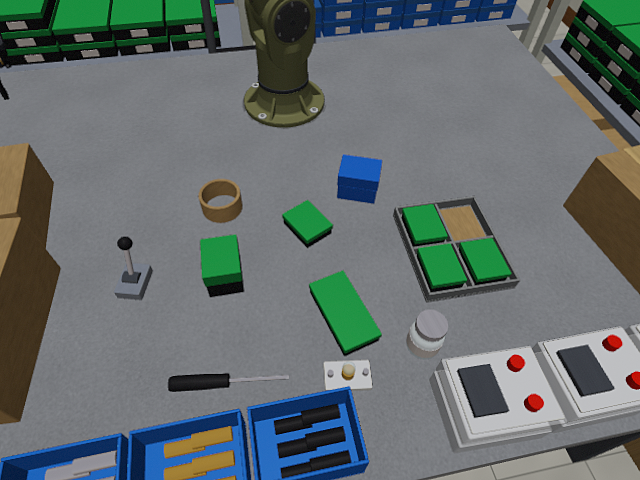

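View pics/side0.png

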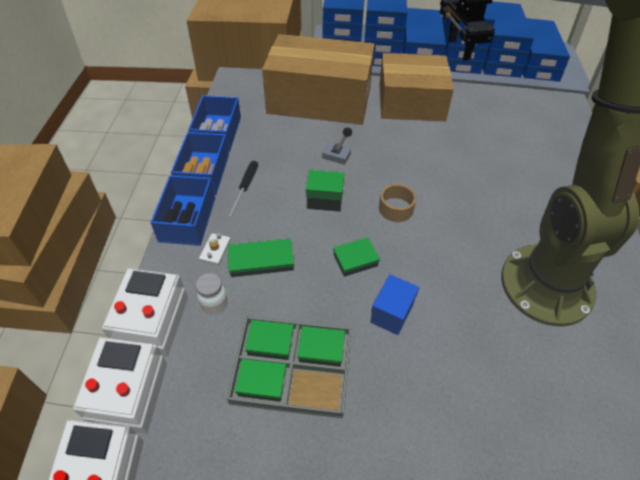

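View pics/wrist0.png

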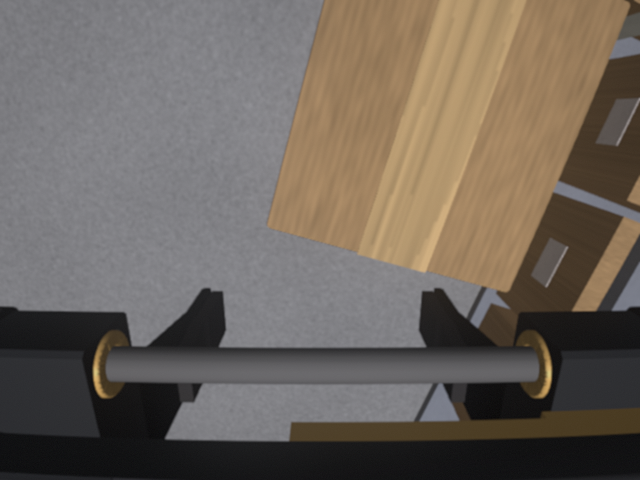

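Scene view: candidates for "tall" are the green box at (221,255) with a high black base, the blue look-alike at (359,178), the low box at (307,222) and the long box at (345,311). The first fits because it's green and taller than the low ones. The empty bay with the brown card is at (463,222), and the lever ball is at (125,243). In the side view, tall is at (325,187), the card at (316,390) and the ball at (347,132). Next come the measurements and an enlarged crop.

```bash
python3 - <<'E'
from h import *
S=load('scene0');D=load('side0')
def comps(d,kind):
    hsv=cv2.cvtColor(d['pixels'],cv2.COLOR_RGB2HSV)
    if kind=='green': m=cv2.inRange(hsv,(50,120,50),(75,255,255))
    if kind=='brown': m=cv2.inRange(hsv,(8,60,60),(25,255,255))
    if kind=='black': m=cv2.inRange(hsv,(0,0,0),(180,255,45))
    n,l,s,c=cv2.connectedComponentsWithStats(m)
    return [(s[i],c[i],l==i) for i in range(1,n) if s[i][4]>80]
for nm,d in(('scene',S),('side',D)):
  for k in('green','brown','black'):
    for s,c,m in comps(d,k):
        if k=='black' and s[4]>2500: continue
        v,u=np.nonzero(m); p=depthpts(d,np.c_[u,v]); 
        md=np.median(p,0)
        if not(0.3<md[0]<1 and abs(md[1])<.6 and md[2]<.2):continue
        top=p[p[:,2]>np.percentile(p[:,2],90)-.006]
        r=cv2.minAreaRect(top[:,:2].astype(np.float32))
        print(nm,k,c.round(),s[4],'med',md.round(3),'topz',np.percentile(p[:,2],[10,90]).round(3),'rect',np.round(r[0],3),np.round(r[1],3),round(r[2],1))
a=cv2.resize(S['pixels'][210:310,90:270],None,fx=4,fy=4,interpolation=2);cv2.imwrite('pics/crop1.png',a[:,:,::-1])
b=cv2.resize(D['pixels'][110:220,290:420],None,fx=5,fy=5,interpolation=2);cv2.imwrite('pics/crop2.png',b[:,:,::-1])
E
```

```text
scene green [307. 221.] 1175 med [ 0.46  -0.025  0.033] topz [0.03  0.035] rect [ 0.729 -0.054] [0.101 0.658] 83.7
scene green [424. 223.] 1234 med [0.518 0.215 0.038] topz [0.035 0.04 ] rect [0.77  0.073] [0.1   0.698] 60.9
scene green [220. 260.] 1790 med [ 0.556 -0.208  0.076] topz [0.061 0.078] rect [ 0.774 -0.194] [0.557 0.074] 3.5
scene green [485. 259.] 1473 med [0.628 0.3   0.037] topz [0.034 0.039] rect [0.834 0.119] [0.108 0.667] 49.1
scene green [442. 266.] 1485 med [0.625 0.21  0.038] topz [0.035 0.04 ] rect [0.827 0.072] [0.103 0.608] 56.0
scene green [345. 311.] 3054 med [0.683 0.001 0.033] topz [0.031 0.035] rect [ 0.829 -0.03 ] [0.128 0.477] 78.5
scene brown [609. 195.] 7704 med [0.568 0.57  0.07 ] topz [-0.343  0.15 ] rect [0.79  0.274] [0.103 0.973] 38.1
scene brown [ 22. 272.] 11560 med [ 0.53  -0.545  0.087] topz [0.024 0.142] rect [ 0.774 -0.381] [0.727 0.1  ] 33.2
scene brown [220. 200.] 1285 med [ 0.373 -0.199  0.032] topz [0.009 0.049] rect [ 0.683 -0.191] [0.736 0.087] 1.3
scene brown [462. 223.] 1012 med [0.511 0.309 0.009] topz [0.007 0.011] rect [0.772 0.1
[... 2553 characters left out ...]
[0.577 0.481] [0.101 0.452] 13.8
side brown [415.  87.] 4483 med [ 0.31  -0.578  0.116] topz [0.028 0.122] rect [ 0.337 -0.033] [1.453 0.209] 87.4
side brown [191. 165.] 136 med [ 0.913 -0.276  0.026] topz [0.011 0.036] rect [ 0.917 -0.262] [0.036 0.018] 88.3
side brown [203. 165.] 120 med [ 0.878 -0.276  0.026] topz [0.011 0.037] rect [0.686 0.208] [0.022 1.05 ] 22.7
side brown [397. 202.] 932 med [ 0.357 -0.185  0.032] topz [0.009 0.048] rect [0.392 0.224] [0.939 0.087] 85.3
side brown [315. 390.] 1753 med [0.512 0.307 0.008] topz [0.005 0.01 ] rect [0.515 0.477] [0.42  0.098] 88.9
side black [324. 204.] 255 med [ 0.54  -0.174  0.024] topz [0.012 0.037] rect [0.489 0.251] [0.075 0.871] 6.9
```

View pics/crop1.png

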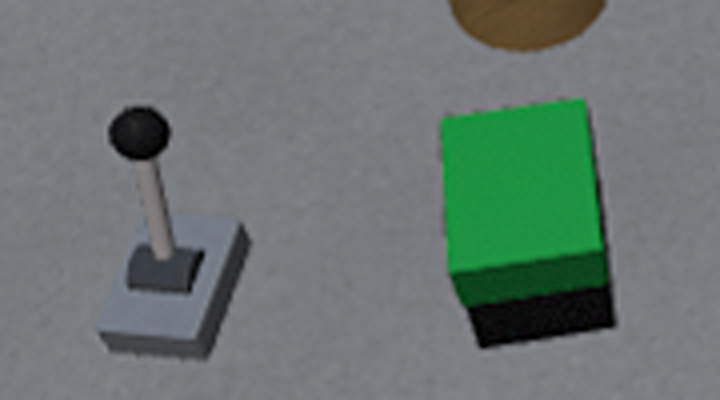

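View pics/crop2.png

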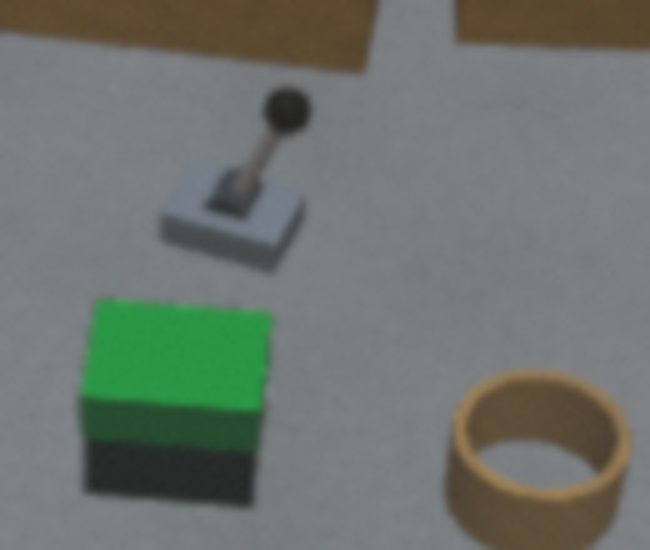

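```bash
python3 - <<'E'
from h import *
S=load('scene0');D=load('side0')
def top(d,box,lo,hi):
    x0,y0,x1,y1=box;hsv=cv2.cvtColor(d['pixels'],cv2.COLOR_RGB2HSV)
    m=np.zeros(hsv.shape[:2],np.uint8);m[y0:y1,x0:x1]=cv2.inRange(hsv,lo,hi)[y0:y1,x0:x1]
    m=cv2.morphologyEx(m,cv2.MORPH_OPEN,np.ones((3,3)))
    c=max(cv2.findContours(m,cv2.RETR_EXTERNAL,cv2.CHAIN_APPROX_NONE)[0],key=cv2.contourArea)
    M=cv2.moments(c);return c.reshape(-1,2),np.array([M['m10']/M['m00'],M['m01']/M['m00']])
def rect(d,c,z):
    p=plane(d,c,z)[:,:2]*1000;r=cv2.minAreaRect(p.astype(np.float32));return np.round(r[0],1),np.round(r[1],1),round(r[2],1)
out={}
for nm,z,bS,bD,lo,hi in(('tall',.075,(190,225,255,310),(295,165,355,215),(50,120,115),(75,255,255)),
   ('card',.008,(430,195,500,250),(285,365,350,412),(8,60,60),(25,255,255)),
   ('low',.032,(275,190,340,250),(325,230,385,280),(50,120,115),(75,255,255)),
   ('ball',.092,(110,230,140,255),(337,122,360,142),(0,0,0),(180,255,60))):
    cs,us=top(S,bS,lo,hi);cd,ud=top(D,bD,lo,hi)
    print(nm,us.round(1),ud.round(1),'tri',*[np.round(t,4) for t in tri(S,us,D,ud)],'\n  S',rect(S,cs,z),'D',rect(D,cd,z))
# base: depth points with z .02-.028 near
for nm,d in(('S',S),('D',D)):
    v,u=np.mgrid[0:480,0:640];uv=np.c_[u.ravel(),v.ravel()];p=depthpts(d,uv)
    k=(abs(p[:,0]-.53)<.09)&(abs(p[:,1]+.37)<.08)&(p[:,2]>.019)&(p[:,2]<.031)&(d['z_map'].ravel()>0)
    q=p[k];r=cv2.minAreaRect((q[:,:2]*1000).astype(np.float32));print('base',nm,k.sum(),np.round(r[0],1),np.round(r[1],1),r[2],q.mean(0).round(3))
    k=(abs(p[:,0]-.53)<.12)&(abs(p[:,1]+.37)<.08)&(p[:,2]>.085)&(p[:,2]<.125);print('ball',p[k].mean(0),np.ptp(p[k],axis=0))
E
```

```text
tall [219.3 255.8] [325.  180.6] tri [ 0.5415 -0.2091  0.0714] 0.0003 
  S (array([ 542.7, -208.4]), array([68.9, 88.7]), 89.3) D (array([ 541.2, -206.5]), array([68.4, 87.6]), 89.7)
card [461.8 222.9] [315.5 389.7] tri [0.5118 0.308  0.011 ] 0.0006 
  S (array([508.5, 310. ]), array([71.1, 87.7]), 88.9) D (array([511.9, 305.7]), array([73.9, 97.8]), 88.9)
low [306.9 219.7] [355.9 253.2] tri [ 0.4518 -0.0236  0.0284] 0.0001 
  S (array([453.2, -24. ]), array([88.1, 68.3]), 26.0) D (array([451.6, -21.9]), array([87.2, 68.5]), 26.2)
ball [124.5 243. ] [347.  131.7] tri [ 0.4979 -0.3742  0.0966] 0.0006 
  S (array([ 493.6, -376.1]), array([31.5, 23.3]), 2.1) D (array([ 498.2, -380.2]), array([16.1, 29.6]), 3.8)
base S 667 [ 527.4 -382.2] [50.7 71.2] 72.95691680908203 [ 0.534 -0.38   0.025]
ball [ 0.50329993 -0.37207643  0.10425913] [0.02381324 0.02420174 0.02962523]
base D 284 [ 524.8 -381.3] [57.9 69.6] 72.38823699951172 [ 0.524 -0.376  0.025]
ball [ 0.49803791 -0.36577867  0.10123417] [0.02197928 0.02212433 0.02431813]
```

```bash
cat >> h.py <<'E'
def go(t,fin=0,tw=0):
    s=telemetry.get_state();M=Rm(s['tool_rot']);e=M.T@(np.array(t)-s['position'])/.04
    print('t',round(s['time'],2),'pos',s['position'].round(4),'F',s['ft_force'].round(1),'grip',round(s['grip_width'],3),'-> x,y,z units',e.round(3))
    for i,n in enumerate('xyz'): print(n,M[:,i].round(3),end=' ')
    print()
E
python3 - <<'E'
from h import *
S=load('scene0');D=load('side0')
for nm,d in(('S',S),('D',D)):
    v,u=np.mgrid[0:480,0:640];uv=np.c_[u.ravel(),v.ravel()];p=depthpts(d,uv)
    k=(abs(p[:,0]-.57)<.16)&(abs(p[:,1]-.26)<.13)&(p[:,2]>.022)&(p[:,2]<.034)&(d['z_map'].ravel()>0)
    m=cv2.morphologyEx((k.reshape(480,640)*255).astype(np.uint8),cv2.MORPH_CLOSE,np.ones((3,3)))
    n,l,s,c=cv2.connectedComponentsWithStats(m);i=1+np.argmax(s[1:,4]);k&=(l.ravel()==i)
    q=p[k];r=cv2.minAreaRect((q[:,:2]*1000).astype(np.float32));print('tray',nm,k.sum(),np.round(r[0],1),np.round(r[1],1),r[2],q.min(0).round(3),q.max(0).round(3))
    a=p[(p[:,2]>.05)&(p[:,2]<.4)&(p[:,1]<-.3)&(p[:,1]>-.7)&(p[:,0]>.15)&(p[:,0]<.75)]
    g=a[(abs(a[:,0]-.5)<.12)];print('carton near lever',np.percentile(g[:,1],[50,90,97]).round(3),g[:,2].max().round(3))
go([.5415,-.208,.25])
E
```

```text
tray S 2268 [567.  260.3] [185.6 230. ] 88.5762710571289 [0.451 0.166 0.022] [0.683 0.356 0.034]
carton near lever [-0.536 -0.529 -0.375] 0.165
tray D 2032 [566.1 261.8] [187.6 226.6] 89.14288330078125 [0.452 0.167 0.022] [0.68  0.356 0.034]
carton near lever [-0.552 -0.53  -0.526] 0.166
t 0.15 pos [ 0.2085 -0.6152  0.2217] F [ 0.3 -0.  -0.6] grip 1.003 -> x,y,z units [-0.698 11.153 -6.969]
x [-0.001  0.001 -1.   ] y [ 0.947  0.321 -0.   ] z [ 0.321 -0.947 -0.001]
```

```bash
python3 -m creep '[{"fingers":0,"x":-0.7,"y":0,"z":0,"twist":1},{"fingers":0,"x":-0.7,"y":1,"z":-0.6,"twist":2},{"fingers":0,"x":-0.7,"y":2,"z":-1.2,"twist":3},{"fingers":0,"x":-0.7,"y":2.8,"z":-1.75,"twist":4},{"fingers":0,"x":-0.7,"y":3.6,"z":-2.25,"twist":5},{"fingers":0,"x":-0.7,"y":4.4,"z":-2.75,"twist":6},{"fingers":0,"x":-0.7,"y":5.2,"z":-3.25,"twist":7},{"fingers":0,"x":-0.7,"y":6,"z":-3.75,"twist":7.2},{"fingers":0,"x":-0.7,"y":6.8,"z":-4.25,"twist":7.2},{"fingers":0,"x":-0.7,"y":7.6,"z":-4.75,"twist":7.2},{"fingers":0,"x":-0.7,"y":8.4,"z":-5.25,"twist":7.2},{"fingers":0,"x":-0.7,"y":9.2,"z":-5.75,"twist":7.2},{"fingers":0,"x":-0.7,"y":10,"z":-6.25,"twist":7.2},{"fingers":0,"x":-0.7,"y":10.6,"z":-6.65,"twist":7.2},{"fingers":0,"x":-0.7,"y":11.15,"z":-6.97,"twist":7.2},{"fingers":0,"x":-0.7,"y":11.15,"z":-6.97,"twist":7.2},{"fingers":0,"x":-0.7,"y":11.15,"z":-6.97,"twist":7.2},{"fingers":0,"x":-0.7,"y":11.15,"z":-6.97,"twist":7.2}]' 10
python3 - <<'E'
from h import *
go([.5415,-.208,.15]);print(telemetry.get_state()['joint_positions'])
grab('wrist','w1');grab('scene','s1');grab('side','d1')
E
```

```text
time: 1.65
position: [0.5409, -0.2092, 0.2501]
tool_rot: [1.427, 1.051, -1.429]
ft_force: [0.6, 0.2, -0.9]
grip_width: 0.004
t 1.65 pos [ 0.5409 -0.2092  0.2501] F [ 0.6  0.2 -0.9] grip 0.004 -> x,y,z units [ 2.503  0.008 -0.035]
x [-0.001 -0.    -1.   ] y [ 0.955 -0.298 -0.001] z [-0.298 -0.955  0.001] 
[ 0.65089255  0.18131092 -0.37410094  1.57874057  0.06778427  1.39527334
 -1.6025474 ]
```

View wrist.

View pics/w1.png

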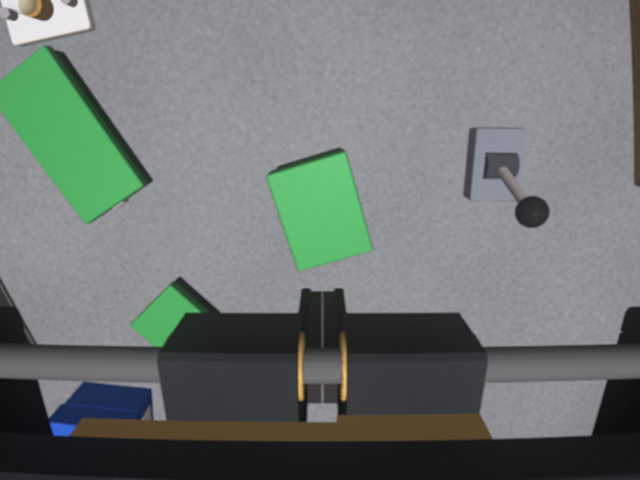

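View pics/s1.png

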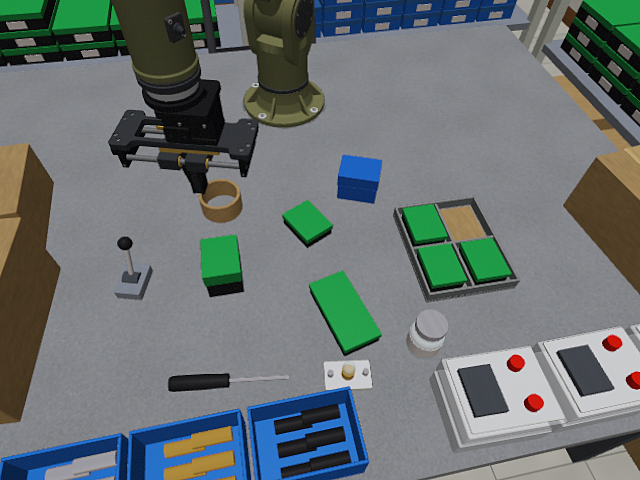

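Wrist view: the tall lid is centred near (320,210) and the fingers are shut. The lever block at (495,165) is square to the image, so my yaw matches the push direction. Next I refine the lid, lever block and ball from this view.

```bash
python3 - <<'E'
from h import *
W=load('w1');S=load('scene0')
hsv=cv2.cvtColor(W['pixels'],cv2.COLOR_RGB2HSV)
def c(lo,hi,b):
    m=np.zeros((480,640),np.uint8);m[b[1]:b[3],b[0]:b[2]]=cv2.inRange(hsv,lo,hi)[b[1]:b[3],b[0]:b[2]]
    return max(cv2.findContours(m,0,1)[0],key=cv2.contourArea).reshape(-1,2)
k=c((50,120,130),(75,255,255),(255,140,385,280));p=plane(W,k,.075)
r=cv2.minAreaRect((p[:,:2]*1000).astype(np.float32));print('tall',r)
M=cv2.moments(k);u=np.array([M['m10'],M['m01']])/M['m00'];print(u,tri(W,u,S,[219.3,255.8]))
k=c((0,0,0),(180,255,50),(505,185,560,235));M=cv2.moments(k);u=np.array([M['m10'],M['m01']])/M['m00'];print('ball',u,tri(W,u,S,[124.5,243]))
v,uu=np.mgrid[100:230,440:560];q=depthpts(W,np.c_[uu.ravel(),v.ravel()]);q=q[(q[:,2]>.02)&(q[:,2]<.029)]
print('base',cv2.minAreaRect((q[:,:2]*1000).astype(np.float32)))
go([.5415,-.208,.09])
E
```

```text
tall ((544.8446655273438, -209.255859375), (67.11724853515625, 87.87338256835938), 89.3531723022461)
[320.10256904 210.74598587] (array([ 0.54729843, -0.20906089,  0.0783957 ]), np.float64(0.0016836417009695461))
ball [531.40204132 211.36270849] (array([ 0.50300168, -0.37180935,  0.10287194]), np.float64(0.0008194159470448301))
base ((527.5386352539062, -382.2799072265625), (50.82819366455078, 70.4483871459961), 73.2910385131836)
t 1.8 pos [ 0.5407 -0.21    0.2504] F [ 0.  -0.8  0.5] grip 0.006 -> x,y,z units [ 4.011  0.006 -0.058]
x [-0.001 -0.001 -1.   ] y [ 0.954 -0.3   -0.   ] z [-0.3   -0.954  0.001]
```

```bash
python3 -m creep '[{"fingers":0,"x":0.8,"y":0.05,"z":-0.05,"twist":0},{"fingers":0,"x":1.6,"y":0.05,"z":-0.05,"twist":0},{"fingers":0,"x":2.3,"y":0.05,"z":-0.05,"twist":0},{"fingers":0,"x":2.9,"y":0.05,"z":-0.05,"twist":0},{"fingers":0,"x":3.4,"y":0.05,"z":-0.05,"twist":0},{"fingers":0,"x":3.7,"y":0.05,"z":-0.05,"twist":0},{"fingers":0,"x":3.9,"y":0.05,"z":-0.05,"twist":0},{"fingers":0,"x":4,"y":0.05,"z":-0.05,"twist":0},{"fingers":0,"x":4,"y":0.05,"z":-0.05,"twist":0}]'
python3 - <<'E'
from h import *
go([.543,-.208,.09])
W=grab('wrist','w2');grab('side','d2');grab('scene','s2')
E
```

```text
time: 2.55
position: [0.5439, -0.2075, 0.0905]
tool_rot: [1.428, 1.051, -1.428]
ft_force: [-0.0, 1.0, 0.2]
grip_width: 0.004
t 2.55 pos [ 0.5439 -0.2075  0.0905] F [-0.   1.   0.2] grip 0.004 -> x,y,z units [ 0.012 -0.018  0.02 ]
x [-0. -0. -1.] y [ 0.955 -0.298 -0.   ] z [-0.298 -0.955  0.   ]
```

View pics/s2.png

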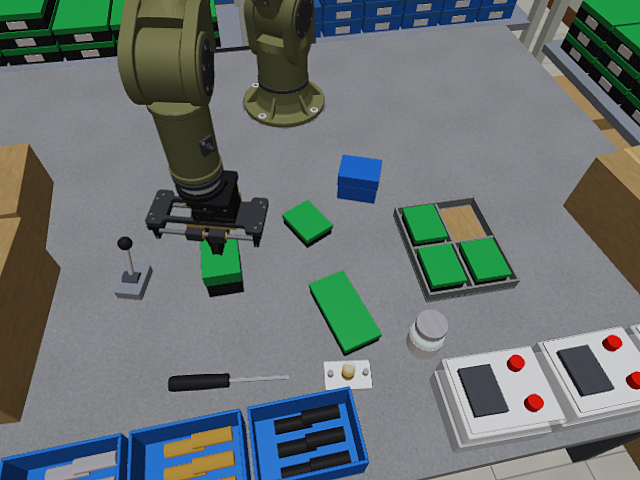

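View pics/d2.png

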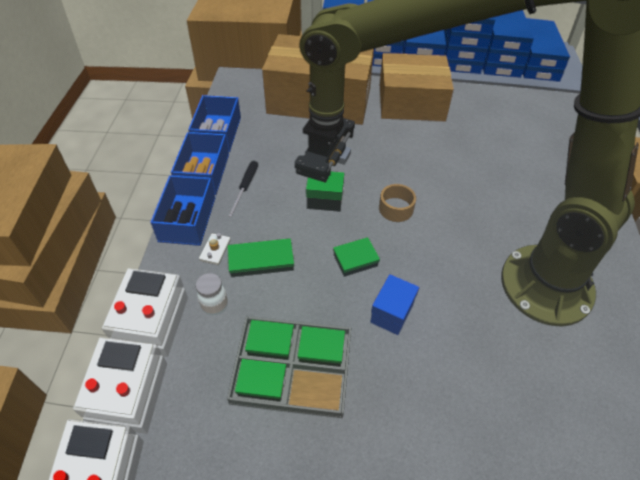

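The fingertips (scene 218,250) hang just above the middle of the green lid, with no contact force. I hold there for about 3 s.

```bash
python3 -m creep '[{"fingers":0,"x":0,"y":0,"z":0,"twist":0},{"fingers":0,"x":0,"y":0,"z":0,"twist":0},{"fingers":0,"x":0,"y":0,"z":0,"twist":0},{"fingers":0,"x":0,"y":0,"z":0,"twist":0},{"fingers":0,"x":0,"y":0,"z":0,"twist":0},{"fingers":0,"x":0,"y":0,"z":0,"twist":0},{"fingers":0,"x":0,"y":0,"z":0,"twist":0},{"fingers":0,"x":0,"y":0,"z":0,"twist":0},{"fingers":0,"x":0,"y":0,"z":0,"twist":0},{"fingers":0,"x":0,"y":0,"z":0,"twist":0},{"fingers":0,"x":0,"y":0,"z":0,"twist":0},{"fingers":0,"x":0,"y":0,"z":0,"twist":0},{"fingers":0,"x":0,"y":0,"z":0,"twist":0},{"fingers":0,"x":0,"y":0,"z":0,"twist":0},{"fingers":0,"x":0,"y":0,"z":0,"twist":0},{"fingers":0,"x":0,"y":0,"z":0,"twist":0},{"fingers":0,"x":0,"y":0,"z":0,"twist":0},{"fingers":0,"x":0,"y":0,"z":0,"twist":0},{"fingers":0,"x":0,"y":0,"z":0,"twist":0},{"fingers":0,"x":0,"y":0,"z":0,"twist":0}]'
python3 -m creep '[{"fingers":0,"x":0,"y":0,"z":0,"twist":0},{"fingers":0,"x":0,"y":0,"z":0,"twist":0},{"fingers":0,"x":0,"y":0,"z":0,"twist":0},{"fingers":0,"x":0,"y":0,"z":0,"twist":0},{"fingers":0,"x":0,"y":0,"z":0,"twist":0},{"fingers":0,"x":0,"y":0,"z":0,"twist":0},{"fingers":0,"x":0,"y":0,"z":0,"twist":0},{"fingers":0,"x":0,"y":0,"z":0,"twist":0},{"fingers":0,"x":0,"y":0,"z":0,"twist":0},{"fingers":0,"x":0,"y":0,"z":0,"twist":0},{"fingers":0,"x":0,"y":0,"z":0,"twist":0},{"fingers":0,"x":0,"y":0,"z":0,"twist":0},{"fingers":0,"x":0,"y":0,"z":0,"twist":0},{"fingers":0,"x":0,"y":0,"z":0,"twist":0},{"fingers":0,"x":0,"y":0,"z":0,"twist":0},{"fingers":0,"x":0,"y":0,"z":0,"twist":0}]'
python3 -c "
from h import *
go([.512,.307,.22])"
```

```text
time: 4.37
position: [0.544, -0.2071, 0.0905]
tool_rot: [1.428, 1.051, -1.428]
ft_force: [-0.6, 0.1, 0.6]
grip_width: 0.006
time: 5.7
position: [0.544, -0.2071, 0.0905]
tool_rot: [1.428, 1.051, -1.428]
ft_force: [0.3, -0.0, -0.3]
grip_width: 0.005
t 5.7 pos [ 0.544  -0.2071  0.0905] F [ 0.3 -0.  -0.3] grip 0.005 -> x,y,z units [ -3.238  -4.581 -12.035]
x [-0. -0. -1.] y [ 0.955 -0.297 -0.   ] z [-0.297 -0.955  0.   ]
```

```bash
python3 -m creep '[{"fingers":0,"x":-0.9,"y":0,"z":0,"twist":0},{"fingers":0,"x":-1.8,"y":0,"z":0,"twist":0},{"fingers":0,"x":-2.7,"y":0,"z":0,"twist":0},{"fingers":0,"x":-3.3,"y":-0.1,"z":-0.3,"twist":-0.8},{"fingers":0,"x":-3.3,"y":-0.4,"z":-1.1,"twist":-1.6},{"fingers":0,"x":-3.3,"y":-0.7,"z":-1.9,"twist":-2.4},{"fingers":0,"x":-3.3,"y":-1,"z":-2.7,"twist":-3.2},{"fingers":0,"x":-3.3,"y":-1.35,"z":-3.6,"twist":-4},{"fingers":0,"x":-3.3,"y":-1.7,"z":-4.5,"twist":-4.8},{"fingers":0,"x":-3.3,"y":-2.05,"z":-5.4,"twist":-5.6},{"fingers":0,"x":-3.3,"y":-2.4,"z":-6.3,"twist":-6.4},{"fingers":0,"x":-3.3,"y":-2.75,"z":-7.2,"twist":-7.2},{"fingers":0,"x":-3.3,"y":-3.1,"z":-8.1,"twist":-7.2},{"fingers":0,"x":-3.3,"y":-3.45,"z":-9,"twist":-7.2},{"fingers":0,"x":-3.3,"y":-3.8,"z":-9.9,"twist":-7.2},{"fingers":0,"x":-3.3,"y":-4.1,"z":-10.8,"twist":-7.2},{"fingers":0,"x":-3.3,"y":-4.4,"z":-11.5,"twist":-7.2},{"fingers":0,"x":-3.3,"y":-4.58,"z":-12.04,"twist":-7.2},{"fingers":0,"x":-3.3,"y":-4.58,"z":-12.04,"twist":-7.2},{"fingers":0,"x":-3.3,"y":-4.58,"z":-12.04,"twist":-7.2}]'
python3 - <<'E'
from h import *
go([.512,.307,.046]);grab('wrist','w3');go([.512,.307,.046]);print(telemetry.get_state()['joint_positions'].round(2))
E
```

```text
time: 7.37
position: [0.5113, 0.3087, 0.2223]
tool_rot: [0.963, 1.348, -0.963]
ft_force: [-0.2, 0.3, 0.1]
grip_width: 0.004
t 7.37 pos [0.5113 0.3087 0.2223] F [-0.2  0.3  0.1] grip 0.004 -> x,y,z units [4.408 0.006 0.049]
x [-0.001  0.    -1.   ] y [ 0.946  0.324 -0.001] z [ 0.324 -0.946 -0.001] 
t 7.42 pos [0.5121 0.3068 0.2222] F [ 0.5 -0.3  0.2] grip 0.002 -> x,y,z units [ 4.406e+00  2.000e-03 -9.000e-03]
x [-0.    -0.001 -1.   ] y [ 0.947  0.321 -0.001] z [ 0.321 -0.947  0.001] 
[ 0.06  0.29 -0.77  1.57  0.21  1.37 -1.98]
```

View pics/w3.png

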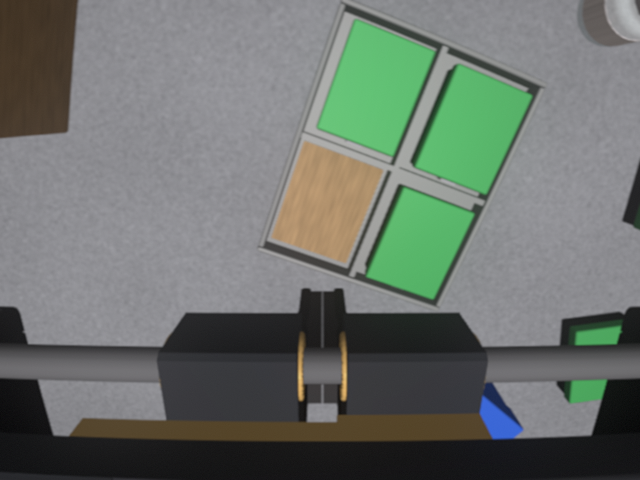

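The wrist view shows the bay with the brown card centred near (328,203), and green lids fill the other three bays. I check its middle before going down.

```bash
python3 - <<'E'
from h import *
W=load('w3');S=load('scene0');D=load('side0')
hsv=cv2.cvtColor(W['pixels'],cv2.COLOR_RGB2HSV);m=np.zeros((480,640),np.uint8)
m[125:280,260:400]=cv2.inRange(hsv,(8,60,60),(25,255,255))[125:280,260:400]
k=max(cv2.findContours(m,0,1)[0],key=cv2.contourArea).reshape(-1,2)
print('card',cv2.minAreaRect((plane(W,k,.008)[:,:2]*1000).astype(np.float32)))
v,u=np.mgrid[0:310,240:560];q=depthpts(W,np.c_[u.ravel(),v.ravel()]);q=q[(q[:,2]>.024)&(q[:,2]<.034)&(abs(q[:,0]-.57)<.15)&(abs(q[:,1]-.26)<.12)]
r=cv2.minAreaRect((q[:,:2]*1000).astype(np.float32));print('tray',r, np.median(q[:,2]))
E
```

```text
card ((515.3077392578125, 306.15423583984375), (77.0816421508789, 97.02971649169922), 88.94475555419922)
tray ((567.8642578125, 260.6563720703125), (185.58349609375, 225.81072998046875), 89.14525604248047) 0.028051449378016236
```

```bash
python3 -m creep '[{"fingers":0,"x":0.8,"y":0.03,"z":0,"twist":0},{"fingers":0,"x":1.6,"y":0.03,"z":0,"twist":0},{"fingers":0,"x":2.4,"y":0.03,"z":0,"twist":0},{"fingers":0,"x":3.1,"y":0.03,"z":0,"twist":0},{"fingers":0,"x":3.7,"y":0.03,"z":0,"twist":0},{"fingers":0,"x":4.1,"y":0.03,"z":0,"twist":0},{"fingers":0,"x":4.3,"y":0.03,"z":0,"twist":0},{"fingers":0,"x":4.4,"y":0.03,"z":0,"twist":0},{"fingers":0,"x":4.4,"y":0.03,"z":0,"twist":0}]'
python3 - <<'E'
from h import *
go([.5128,.3067,.046])
grab('side','d4');grab('scene','s4')
a=np.vstack([load('s4')['pixels'][120:320,340:560],load('d4')['pixels'][290:440,210:430]]);cv2.imwrite('pics/c4.png',cv2.resize(a,None,fx=1.7,fy=1.7)[:,:,::-1])
E
```

```text
time: 8.17
position: [0.5137, 0.3063, 0.0463]
tool_rot: [0.966, 1.345, -0.967]
ft_force: [0.1, 0.8, 1.3]
grip_width: 0.006
t 8.17 pos [0.5137 0.3063 0.0463] F [0.1 0.8 1.3] grip 0.006 -> x,y,z units [ 0.008 -0.019 -0.018]
x [-0.    -0.001 -1.   ] y [ 0.948  0.319 -0.   ] z [ 0.319 -0.948  0.001]
```

View pics/c4.png

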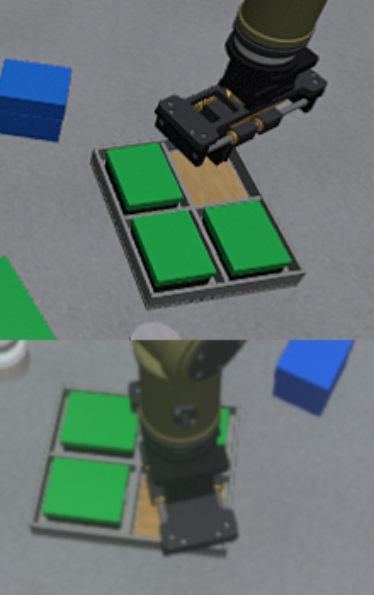

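The fingertips are over the middle of the brown bay, about 16 mm above the rim, touching nothing. Hold.

```bash
python3 -m creep '[{"fingers":0,"x":0,"y":0,"z":0,"twist":0},{"fingers":0,"x":0,"y":0,"z":0,"twist":0},{"fingers":0,"x":0,"y":0,"z":0,"twist":0},{"fingers":0,"x":0,"y":0,"z":0,"twist":0},{"fingers":0,"x":0,"y":0,"z":0,"twist":0},{"fingers":0,"x":0,"y":0,"z":0,"twist":0},{"fingers":0,"x":0,"y":0,"z":0,"twist":0},{"fingers":0,"x":0,"y":0,"z":0,"twist":0},{"fingers":0,"x":0,"y":0,"z":0,"twist":0},{"fingers":0,"x":0,"y":0,"z":0,"twist":0},{"fingers":0,"x":0,"y":0,"z":0,"twist":0},{"fingers":0,"x":0,"y":0,"z":0,"twist":0},{"fingers":0,"x":0,"y":0,"z":0,"twist":0},{"fingers":0,"x":0,"y":0,"z":0,"twist":0},{"fingers":0,"x":0,"y":0,"z":0,"twist":0},{"fingers":0,"x":0,"y":0,"z":0,"twist":0},{"fingers":0,"x":0,"y":0,"z":0,"twist":0},{"fingers":0,"x":0,"y":0,"z":0,"twist":0},{"fingers":0,"x":0,"y":0,"z":0,"twist":0},{"fingers":0,"x":0,"y":0,"z":0,"twist":0}]'
python3 -m creep '[{"fingers":0,"x":0,"y":0,"z":0,"twist":0},{"fingers":0,"x":0,"y":0,"z":0,"twist":0},{"fingers":0,"x":0,"y":0,"z":0,"twist":0},{"fingers":0,"x":0,"y":0,"z":0,"twist":0},{"fingers":0,"x":0,"y":0,"z":0,"twist":0},{"fingers":0,"x":0,"y":0,"z":0,"twist":0},{"fingers":0,"x":0,"y":0,"z":0,"twist":0},{"fingers":0,"x":0,"y":0,"z":0,"twist":0},{"fingers":0,"x":0,"y":0,"z":0,"twist":0},{"fingers":0,"x":0,"y":0,"z":0,"twist":0},{"fingers":0,"x":0,"y":0,"z":0,"twist":0},{"fingers":0,"x":0,"y":0,"z":0,"twist":0},{"fingers":0,"x":0,"y":0,"z":0,"twist":0},{"fingers":0,"x":0,"y":0,"z":0,"twist":0},{"fingers":0,"x":0,"y":0,"z":0,"twist":0},{"fingers":0,"x":0,"y":0,"z":0,"twist":0}]'
python3 -c "
from h import *
go([.452,-.36,.24]);go([.52,-.1,.24])"
```

```text
time: 9.93
position: [0.5133, 0.3076, 0.0465]
tool_rot: [0.965, 1.346, -0.965]
ft_force: [0.1, 0.8, 0.7]
grip_width: 0.002
time: 11.27
position: [0.5132, 0.3076, 0.0465]
tool_rot: [0.965, 1.346, -0.965]
ft_force: [0.7, -0.2, -0.3]
grip_width: 0.002
t 11.27 pos [0.5132 0.3076 0.0465] F [ 0.7 -0.2 -0.3] grip 0.002 -> x,y,z units [-4.836 -6.807 15.315]
x [ 0. -0. -1.] y [ 0.947  0.321 -0.   ] z [ 0.321 -0.947  0.   ] 
t 11.27 pos [0.5132 0.3076 0.0465] F [ 0.7 -0.2 -0.3] grip 0.002 -> x,y,z units [-4.837 -3.111  9.704]
x [ 0. -0. -1.] y [ 0.947  0.321 -0.   ] z [ 0.321 -0.947  0.   ]
```

```bash
python3 -m creep '[{"fingers":0,"x":-0.9,"y":0,"z":0,"twist":0},{"fingers":0,"x":-1.8,"y":0,"z":0,"twist":0},{"fingers":0,"x":-2.7,"y":0,"z":0,"twist":0},{"fingers":0,"x":-3.6,"y":0,"z":0,"twist":0},{"fingers":0,"x":-4.4,"y":-0.1,"z":0.3,"twist":0},{"fingers":0,"x":-4.85,"y":-0.3,"z":1,"twist":0},{"fingers":0,"x":-4.85,"y":-0.6,"z":1.9,"twist":0.6},{"fingers":0,"x":-4.85,"y":-0.9,"z":2.8,"twist":1.2},{"fingers":0,"x":-4.85,"y":-1.2,"z":3.7,"twist":1.8},{"fingers":0,"x":-4.85,"y":-1.5,"z":4.6,"twist":2.4},{"fingers":0,"x":-4.85,"y":-1.8,"z":5.5,"twist":3},{"fingers":0,"x":-4.85,"y":-2.1,"z":6.4,"twist":3.8},{"fingers":0,"x":-4.85,"y":-2.4,"z":7.3,"twist":4.6},{"fingers":0,"x":-4.85,"y":-2.6,"z":8.2,"twist":5.4},{"fingers":0,"x":-4.85,"y":-2.8,"z":8.9,"twist":6.2},{"fingers":0,"x":-4.85,"y":-3,"z":9.4,"twist":7},{"fingers":0,"x":-4.85,"y":-3.1,"z":9.7,"twist":7.2},{"fingers":0,"x":-4.85,"y":-3.1,"z":9.7,"twist":7.2}]'
python3 -c "
from h import *
go([.452,-.3585,.24])"
```

```text
time: 12.77
position: [0.52, -0.103, 0.2403]
tool_rot: [1.43, 1.048, -1.432]
ft_force: [-0.2, 0.3, -0.1]
grip_width: 0.007
t 12.77 pos [ 0.52   -0.103   0.2403] F [-0.2  0.3 -0.1] grip 0.007 -> x,y,z units [0.014 0.302 6.602]
x [-0.001 -0.001 -1.   ] y [ 0.954 -0.301 -0.   ] z [-0.301 -0.954  0.001]
```

```bash
python3 -m creep '[{"fingers":0,"x":0,"y":0.03,"z":0.6,"twist":0},{"fingers":0,"x":0,"y":0.06,"z":1.4,"twist":0},{"fingers":0,"x":0,"y":0.1,"z":2.3,"twist":0},{"fingers":0,"x":0,"y":0.14,"z":3.2,"twist":0},{"fingers":0,"x":0,"y":0.18,"z":4.1,"twist":0},{"fingers":0,"x":0,"y":0.22,"z":5,"twist":0},{"fingers":0,"x":0,"y":0.26,"z":5.8,"twist":0},{"fingers":0,"x":0,"y":0.3,"z":6.3,"twist":0},{"fingers":0,"x":0,"y":0.3,"z":6.6,"twist":0},{"fingers":0,"x":0,"y":0.3,"z":6.6,"twist":0},{"fingers":0,"x":0,"y":0.3,"z":6.6,"twist":0}]'
python3 - <<'E'
from h import *
go([.452,-.3585,.079])
W=grab('wrist','w5');grab('side','d5')
v,u=np.mgrid[0:480,0:640];uv=np.c_[u.ravel(),v.ravel()]
for d in(W,load('d5'),load('scene0')):
    p=depthpts(d,uv);q=p[(abs(p[:,0]-.53)<.1)&(abs(p[:,1]+.38)<.05)&(p[:,2]>.02)&(p[:,2]<.029)]
    if len(q)>50: print('base',cv2.minAreaRect((q[:,:2]*1000).astype(np.float32)))
E
```

```text
time: 13.68
position: [0.4546, -0.3533, 0.2404]
tool_rot: [1.427, 1.054, -1.425]
ft_force: [-0.1, 0.3, 0.4]
grip_width: 0.003
t 13.68 pos [ 0.4546 -0.3533  0.2404] F [-0.1  0.3  0.4] grip 0.003 -> x,y,z units [ 4.036 -0.022  0.15 ]
x [ 0.     0.002 -1.   ] y [ 0.956 -0.294 -0.   ] z [-0.294 -0.956 -0.002] 
base ((527.7361450195312, -382.60162353515625), (49.3857307434082, 69.27229309082031), 72.9793472290039)
base ((524.9147338867188, -381.0535888671875), (55.24130630493164, 70.38680267333984), 71.95498657226562)
base ((527.387451171875, -382.1826477050781), (50.71491241455078, 71.2323226928711), 72.95691680908203)
```

View pics/w5.png

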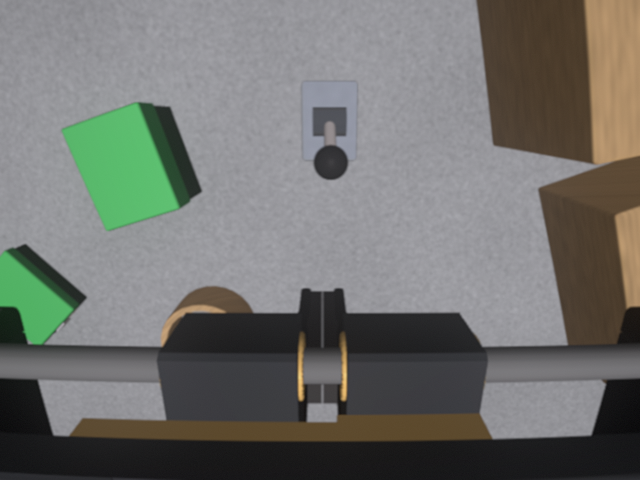

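```bash
python3 - <<'E'
from h import *
v,u=np.mgrid[0:480,0:640];uv=np.c_[u.ravel(),v.ravel()]
y=np.array([.956,-.294]);z=np.array([-.294,-.956]);t=np.array([.4525,-.359])
for n in('scene0','side0'):
    p=depthpts(load(n),uv);p=p[(p[:,2]>.1)&(p[:,2]<.3)]
    a=(p[:,:2]-t)@y;b=(p[:,:2]-t)@z;k=(a>-.06)&(a<.15)&(b>.03)&(b<.3);print(n,k.sum(),b[k].min(),np.percentile(b[k],2),p[k][:,2].max())
go([.4525,-.359,.079])
E
```

```text
scene0 2621 0.13691760642346712 0.14017521915483303 0.16505148010525317
side0 2150 0.1334798713528168 0.13911309873889183 0.16596983553955513
t 13.78 pos [ 0.4551 -0.3524  0.2407] F [ 0.7 -0.2 -0.1] grip 0.004 -> x,y,z units [ 4.042 -0.014  0.181]
x [ 0.001  0.001 -1.   ] y [ 0.956 -0.293  0.   ] z [-0.293 -0.956 -0.001]
```

The nearest carton is 137 mm to the side and the gripper's half width is 95 mm, so there's clearance. I go down behind the ball.

```bash
python3 -m creep '[{"fingers":0,"x":0.8,"y":0,"z":0.18,"twist":0},{"fingers":0,"x":1.6,"y":0,"z":0.18,"twist":0},{"fingers":0,"x":2.4,"y":0,"z":0.18,"twist":0},{"fingers":0,"x":3.1,"y":0,"z":0.18,"twist":0},{"fingers":0,"x":3.6,"y":0,"z":0.18,"twist":0},{"fingers":0,"x":3.9,"y":0,"z":0.18,"twist":0},{"fingers":0,"x":4.05,"y":0,"z":0.18,"twist":0},{"fingers":0,"x":4.05,"y":0,"z":0.18,"twist":0},{"fingers":0,"x":4.05,"y":0,"z":0.18,"twist":0}]'
python3 - <<'E'
from h import *
grab('wrist','w6');grab('scene','s6');go([.542,-.387,.079])
E
```

```text
time: 14.53
position: [0.4524, -0.3621, 0.0797]
tool_rot: [1.427, 1.05, -1.426]
ft_force: [-0.2, 0.8, 0.0]
grip_width: 0.003
t 14.63 pos [ 0.4525 -0.3628  0.0804] F [ 0.2 -0.2 -0.8] grip 0.007 -> x,y,z units [ 0.041  2.315 -0.086]
x [ 0.002 -0.002 -1.   ] y [ 0.955 -0.297  0.003] z [-0.297 -0.955  0.001]
```

View pics/w6.png

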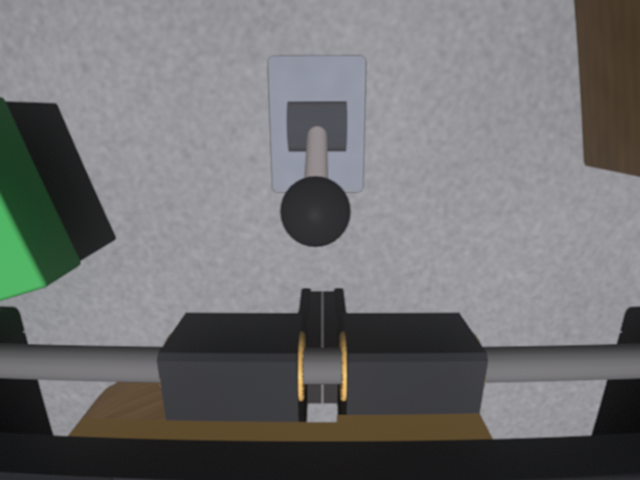

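View pics/s6.png

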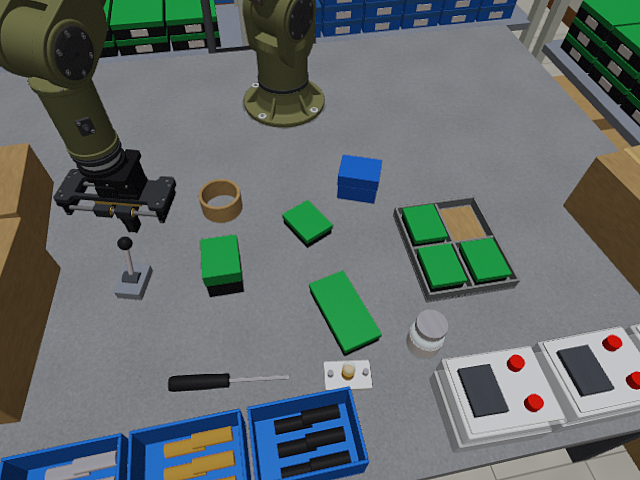

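The ball at (316,211) is straight ahead of the fingers at x≈322, so I correct sideways by -0.08 and push slowly.

```bash
python3 -m creep '[{"fingers":0,"x":0,"y":0.15,"z":-0.08,"twist":0},{"fingers":0,"x":0,"y":0.3,"z":-0.08,"twist":0},{"fingers":0,"x":0,"y":0.45,"z":-0.08,"twist":0},{"fingers":0,"x":0,"y":0.6,"z":-0.08,"twist":0},{"fingers":0,"x":0,"y":0.75,"z":-0.08,"twist":0},{"fingers":0,"x":0,"y":0.9,"z":-0.08,"twist":0},{"fingers":0,"x":0,"y":1.05,"z":-0.08,"twist":0},{"fingers":0,"x":0,"y":1.2,"z":-0.08,"twist":0},{"fingers":0,"x":0,"y":1.35,"z":-0.08,"twist":0},{"fingers":0,"x":0,"y":1.5,"z":-0.08,"twist":0},{"fingers":0,"x":0,"y":1.65,"z":-0.08,"twist":0},{"fingers":0,"x":0,"y":1.8,"z":-0.08,"twist":0},{"fingers":0,"x":0,"y":1.95,"z":-0.08,"twist":0},{"fingers":0,"x":0,"y":2.05,"z":-0.08,"twist":0},{"fingers":0,"x":0,"y":2.1,"z":-0.08,"twist":0},{"fingers":0,"x":0,"y":2.15,"z":-0.08,"twist":0}]'
python3 - <<'E'
from h import *
grab('wrist','w7');grab('side','d7');go([.542,-.387,.079])
E
```

```text
time: 15.97
position: [0.5344, -0.3846, 0.0782]
tool_rot: [1.428, 1.052, -1.428]
ft_force: [-1.7, 0.1, -0.9]
grip_width: 0.006
t 16.07 pos [ 0.5345 -0.3847  0.0784] F [-0.5  0.1  0.8] grip 0.003 -> x,y,z units [-0.015  0.195 -0.001]
x [ 0.  0. -1.] y [ 0.955 -0.297  0.   ] z [-0.297 -0.955 -0.   ]
```

View pics/w7.png

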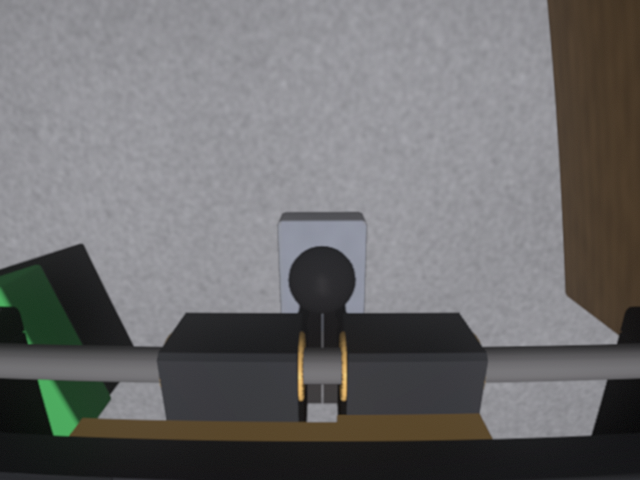

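The ball at (322,279) is centred on the fingers and moving over. I carry on in small steps until the force rises at the stop.

```bash
python3 -m creep '[{"fingers":0,"x":0,"y":0.06,"z":0,"twist":0},{"fingers":0,"x":0,"y":0.12,"z":0,"twist":0},{"fingers":0,"x":0,"y":0.18,"z":0,"twist":0},{"fingers":0,"x":0,"y":0.22,"z":0,"twist":0},{"fingers":0,"x":0,"y":0.22,"z":0,"twist":0}]'
python3 - <<'E'
from h import *
go([.546,-.3885,.079])
E
```

```text
time: 16.48
position: [0.5423, -0.3872, 0.0784]
tool_rot: [1.427, 1.052, -1.429]
ft_force: [-3.5, 0.8, 0.1]
grip_width: 0.005
t 16.48 pos [ 0.5423 -0.3872  0.0784] F [-3.5  0.8  0.1] grip 0.005 -> x,y,z units [-0.014  0.097  0.004]
x [-0.001  0.    -1.   ] y [ 0.955 -0.297 -0.001] z [-0.297 -0.955 -0.   ]
```

```bash
python3 -m creep '[{"fingers":0,"x":0,"y":0.03,"z":0,"twist":0},{"fingers":0,"x":0,"y":0.05,"z":0,"twist":0},{"fingers":0,"x":0,"y":0.05,"z":0,"twist":0}]'; python3 -m creep '[{"fingers":0,"x":0,"y":0.03,"z":0,"twist":0},{"fingers":0,"x":0,"y":0.05,"z":0,"twist":0},{"fingers":0,"x":0,"y":0.05,"z":0,"twist":0}]'
```

```text
time: 16.73
position: [0.5426, -0.3873, 0.0783]
tool_rot: [1.427, 1.055, -1.431]
ft_force: [-7.0, 3.3, 2.3]
grip_width: -0.0
time: 16.98
position: [0.5427, -0.3874, 0.0783]
tool_rot: [1.426, 1.059, -1.434]
ft_force: [-11.7, 4.8, 6.2]
grip_width: 0.006
```

The TCP has stopped at the predicted (0.542,-0.387) while the force climbs to about 12 N, so the lever is at its stop. I back off straight, then lift.

```bash
python3 -m creep '[{"fingers":0,"x":0,"y":-0.1,"z":0,"twist":0},{"fingers":0,"x":0,"y":-0.4,"z":0,"twist":0},{"fingers":0,"x":0,"y":-0.9,"z":0,"twist":0},{"fingers":0,"x":0,"y":-1.5,"z":0,"twist":0},{"fingers":0,"x":0,"y":-2,"z":0,"twist":0},{"fingers":0,"x":0,"y":-2.2,"z":0,"twist":0},{"fingers":0,"x":-0.8,"y":-2.2,"z":0,"twist":0},{"fingers":0,"x":-1.6,"y":-2.2,"z":0,"twist":0},{"fingers":0,"x":-2.4,"y":-2.2,"z":0,"twist":0},{"fingers":0,"x":-3.2,"y":-2.2,"z":0,"twist":0},{"fingers":0,"x":-3.7,"y":-2.2,"z":0,"twist":0},{"fingers":0,"x":-4,"y":-2.2,"z":0,"twist":0},{"fingers":0,"x":-4,"y":-2.2,"z":0,"twist":0},{"fingers":0,"x":-4,"y":-2.2,"z":0,"twist":0}]'
python3 - <<'E'
from h import *
W=grab('wrist','w8');S=grab('scene','s8');D=grab('side','d8');go([0.5,-.3,.2])
def ball(d,b):
    hsv=cv2.cvtColor(d['pixels'],cv2.COLOR_RGB2HSV);m=np.zeros((480,640),np.uint8);m[b[1]:b[3],b[0]:b[2]]=cv2.inRange(hsv,(0,0,0),(180,255,60))[b[1]:b[3],b[0]:b[2]]
    M=cv2.moments(max(cv2.findContours(m,0,1)[0],key=cv2.contourArea));return np.array([M['m10'],M['m01']])/M['m00']
try:
    v,u=np.mgrid[0:480,0:640];uv=np.c_[u.ravel(),v.ravel()]
    for n in('w8','s8','d8'):
        d=load(n);p=depthpts(d,uv);k=(abs(p[:,0]-.55)<.07)&(abs(p[:,1]+.39)<.05)&(p[:,2]>.08)&(p[:,2]<.13);print(n,k.sum(),np.median(p[k],0).round(4),uv[k].mean(0).round(1))
except Exception as e: print(e)
E
```

```text
time: 18.15
position: [0.463, -0.3625, 0.2383]
tool_rot: [1.428, 1.05, -1.427]
ft_force: [-0.9, -0.2, -1.0]
grip_width: 0.006
t 18.3 pos [ 0.4618 -0.3618  0.2363] F [ 0.2  0.1 -0.6] grip 0.006 -> x,y,z units [ 0.908  0.455 -1.758]
x [-0.003  0.002 -1.   ] y [ 0.955 -0.297 -0.003] z [-0.297 -0.955 -0.001] 
w8 1050 [ 0.5639 -0.3935  0.1004] [321.6  82.7]
s8 181 [ 0.569  -0.3912  0.1004] [111.9 275.4]
d8 79 [ 0.561  -0.385   0.0974] [323.6 127.3]
```

View pics/s8.png

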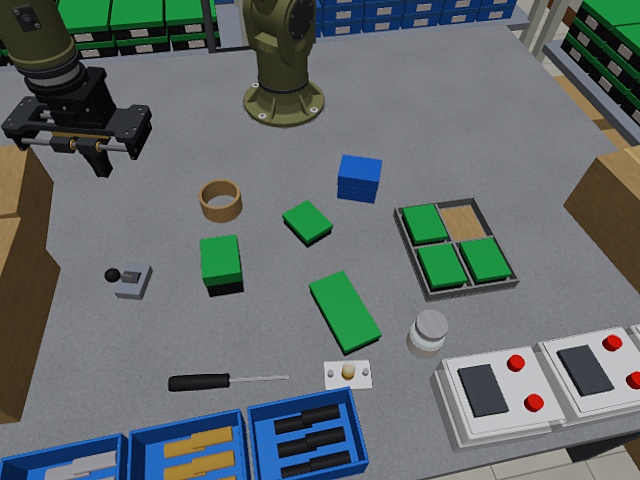

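View pics/d8.png

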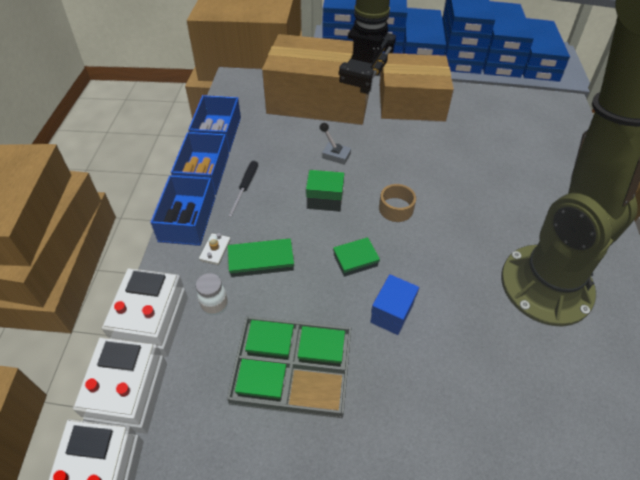

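The lever now leans away: the ball is at scene (112,275), about (0.564,-0.3935), and I predicted (0.563,-0.393) at the stop. Nothing else has moved.

```bash
python3 -m creep '[{"fingers":0,"x":0,"y":0,"z":0,"twist":0},{"fingers":0,"x":0,"y":0,"z":0,"twist":0},{"fingers":0,"x":0,"y":0,"z":0,"twist":0},{"fingers":0,"x":0,"y":0,"z":0,"twist":0}]'; python3 - <<'E'
from h import *
a=load('scene0')['pixels'].astype(int);b=load('s8')['pixels'].astype(int)
m=(abs(a-b).max(2)>40);m[:,:165]=0;print('changed px outside arm/lever',m[150:].sum())
print(workorder.close_job())
E
```

```text
time: 18.63
position: [0.4625, -0.3623, 0.2381]
tool_rot: [1.428, 1.052, -1.428]
ft_force: [-0.0, -0.3, 0.1]
grip_width: 0.005
changed px outside arm/lever 0
the job is handed in; nothing more can be done
None
```

The job is done and handed in at about 18.6 s. I pointed at the tall green box, then at the empty bay, and then pushed the call lever fully over and left it there.

- **Tall box:** I held the closed fingertips about 15 mm above the middle of its lid for about 3 s.
- **Empty bay:** I held them about 16 mm above the rim over the bay's middle, also for about 3 s.
- **Call lever:** The fingertips stopped moving while the force rose to about 12–14 N, so the lever was against its stop. After I backed off, the wrist camera put the ball at (0.564, -0.394); I had predicted (0.563, -0.393).
- **Rest of the bench:** Comparing the scene picture before and after showed no changed pixels over the boxes, tray and loose things. The gripper ended clear of everything, with no force on the wrist.
- **Disagreements:** The camera views differed by 2–6 mm on the tall lid's centre and height, on the card and on the ball. I used values in between. No check failed.

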